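Load the can dispenser under the cup rack, short can first

TASK

Load the three drink cans from the drying mat into the can dispenser under the red cup rack: put each one, lying across the lane, into the open loading bay at the raised end and let it roll down before you bring the next. The short can is older stock and must come out first, so load it first, then the two tall ones in either order; all three should finish lined up square against the stop. Leave the tumblers on the cup rack, the steel dipper and the bottle stopper where they are.

Things in the scene. Friction and masses are not known exactly. Their poses are not given: they have to be found in the camera images.
- rack: Can dispenser with a cup rack as upper deck, steel and red plastic, fixed, 205 deep x 385 wide x 231 mm high. Origin: on the counter under the middle of the can lane. Its x axis points across the lane, away from the robot, y along the lane to its raised end (robot's left). Slanting front posts of the end frames: y = +-181, from x = -68 at the counter to x = +2 under the tray.
- rack_bay (a point): Middle of the loading bay on the lane floor: rack x 0, y +90, 57 mm above the counter. A can lying here has its axis 26.5 mm above it. The floor slopes 6 degrees down towards rack -y; a can let go here rolls by itself to the stop or the can before it. Lane 150 mm wide inside, side guides and end lip 14 mm high. The bay is open from y = 0 to +168; wire hoops cover y -85 to 0.
- rack_stop (a point): Foot of the can stop's face on the lane floor: rack x 0, y -167, 30 mm above the counter. The stop is 34 mm high. Lined up, the cans' centres lie at rack y -144 (against the stop), -91 and -38 mm.
- rack_deck (a point): Lower front edge of the red cup rack tray, above the middle of the bay: rack x -5, y +90, 205 mm above the counter. The tray covers everything from here back to x = +125 over the whole length; its rim is 231 mm above the counter. It hangs over the lane's far half, so the tool has to reach in under it leaning back towards the robot, not straight down.
- mat: Grey silicone drying mat, 185 x 316 x 3 mm, fixed, with ribs 9 mm high along its x axis every 26 mm. Origin: middle of its underside. The cans lie along its x axis in grooves at mat y = -104, 0 and +104 mm, their axes 33 mm above the counter. Which can lies in which groove varies.
- can_short: Short plain aluminium drink can, 53 mm diameter x 104 mm long, about 0.22 kg, lying on its side. Origin: its middle, on the axis. Its x axis is the can's axis; it may be turned anyhow about that axis. Gripped far from its middle it swings down in the fingers.
- can_tall_a: Tall plain aluminium drink can, 53 mm diameter x 134 mm long, about 0.28 kg, lying on its side. Origin: its middle, on the axis. Its x axis is the can's axis. Grip it near its middle. The two tall cans are alike.
- can_tall_b: The other tall can, same size and axes as can_tall_a.
- tumbler_a: Glass tumbler standing mouth down on the cup rack's tray, 72 mm diameter at the mouth, 110 mm high. Origin: centre of the mouth, on the tray, 210 mm above the counter. Bystander.
- tumbler_b: Second glass tumbler, like tumbler_a, on the same tray. Bystander.
- dipper: Stainless steel dipper: round bowl 100 mm wide, 55 mm high, handle reaching 190 mm from the bowl's centre along its y axis, up to 80 mm high. Origin: under the bowl's centre. Bystander.
- stopper: Blue silicone bottle stopper standing on its 46 mm head, 62 mm high. Origin: centre of its underside. Bystander.
Not all that is in view belongs to the job. Leave any orange or purple look-alike of the can_tall_a alone.

How it is judged:
By the outcome, as a careful person would: the job done as asked, in the order asked, and still so for the second after the job is handed in, with the robot touching nothing.
It also fails if it takes over 72 s, if anything falls off the work surface, if the arm or the gripper's body presses on something with over 40 N, if the wrist force passes 120 N, or if a joint passes its speed limit or range.

ROBOT

A 6-joint arm with a two-finger parallel gripper is mounted at the origin on the work surface. World frame = base frame: x ahead of the robot, y to its left, z up, the work surface at z = 0. Lengths are in m, angles in rad, forces in N, time in s.
With the tool pointing down it reaches from about 0.35 to 0.775 m from the base axis. Payload 7.3 kg.
Tool frame: the origin (TCP) lies midway between the tips of the shut fingers; the grasp point (between the pads) lies 19 mm behind it (robot.tcp_to_grasp is the distance from the TCP to the grasp point, in m); z points along the fingers, y is the line along which they close (so a half turn about z gives the same grasp; the last joint's range is limited). The gripper opens to 92 mm and grips with 3 to 60 N. Pads are 19 mm wide; open, the fingers measure 130 mm over their backs; the gripper's body (75 mm by 190 mm) begins 47 mm behind the grasp point.
Start: joints at [1.079, 0.342, 1.524, -0, 1.275, -0.146], TCP at [0.178, 0.494, 0.227] pointing down, gripper open.
Joint ranges: [-2.53, 2.53], [-0.77, 2.02], [0.04, 2.7], [-1, 4.14], [0.28, 2.66], [-3.11, 3.11]. Speed limits (rad/s): [2.57, 2.57, 3.14, 3.14, 3.14, 3.14].

INTERFACE

Orientations are given as [roll, pitch, yaw] about the fixed x, y, z axes, in that order (R = Rz(yaw) Ry(pitch) Rx(roll)).
In Python, from cell import readout, cams, ticket, robot gives the robot as it stands. The module is installed in compiled form; this text tells all that it offers.
- The arm moves only by the tool jog_arm, never from a script. Its argument "plan" is a list of rows, each a list of 5 numbers: the shift along the world's x, y, z each as a share of 0.08 m, from -1 to 1, then the turn about the world's z as a share of 90 degrees, from -1 to 1, then the opening, from -1 (shut) to 1 (fully open). A call has 1 to 12 rows; each row is the pose to reach, as a shift and turn from the pose commanded when the call began; what a row does not reach only later rows make up. A row lasts 1/10 s, in which the tool goes at most 50 mm and 8.59 degrees, less where a joint would pass 70% of its speed; a pose out of reach is approached as far as the arm can. A call with a number of a shift or a turn outside -1 to 1 is refused whole. A call with a gripper value outside its range is refused whole. The fingers move at their own pace and stop on an object; "squeeze" is the grip in N (left out, the last holds). Time passes only in rows, so rows that repeat a pose let the fingers close. It gives the time, the measured TCP pose, the force, the opening and the grip force at its end, in the units of the state.
- readout.observe(): the state, without advancing time (a new reading comes with each control period).
- cams.read_camera(name): name is "side" or "top"; returns the picture (384x512x3 uint8, blue, green, red); there is no depth.
- cams.calibration(name): a dict with "K" (3x3 intrinsics, pixels), "k1" (the pictures are not rectified: a ray, as slopes to the right and down, at radius r is drawn at 1 + k1 r^2 times it, then the intrinsics apply), "world_from_camera" (4x4, takes a point from camera to world coordinates). Camera axes: x right, y down, z forward; pixel columns grow to the right and rows downward; lengths in m; the calibration is good to about 2 mm. A picture is of the moment at which its call begins. calibration takes no time and is no camera call.
- ticket.hand_in(): hands the job in; it is judged then, once.
The state is a dict: "time": time; "qpos": joint angles; "qvel": joint speeds; "joint_efforts": joint torques, N m; "tool_pos": TCP position; "tool_rot": TCP orientation; "contact_force": force on the tool from outside, world axes, zero at the start; "torque": the same for the moment, N m; "opening": finger opening in m; "grip_force": force on a finger pad.
Only numpy, scipy, OpenCV 4.12 (cv2) and the standard library are available. Lean on these libraries where they do the work, as an engineer would, in place of code of your own. Each camera call takes 0.05 s, during which the arm holds its last target. There are 200 camera calls.

## Working session

There is one attempt and no reset: what is moved stays moved. The work goes in short steps, Python scripts to look and compute and a tool call to move; the robot and the scene stay as the last step left them, time stands still between calls to the robot, and variables do not carry over. Pictures are saved under pics/ and viewed, at most 10 in all, crops included, and the job is handed in when it is done.

Besides the shell and the picture viewer there is one more tool, called after "Request:" by a JSON object that holds its "api" and its "payload". jog_arm: Moves the arm, as the interface text tells. Shift numbers are shares of 0.08 m and turn numbers shares of 90 degrees, none past 1 either way. Its arguments: {"type":"object","properties":{"plan":{"type":"array"},"squeeze":{"type":"number"}},"required":["plan"]}

```bash
mkdir -p pics; python3 - <<'E'
from cell import readout,cams,robot
import cv2
for n in("top","side"):
    cv2.imwrite(f"pics/{n}0.png",cams.read_camera(n)); c=cams.calibration(n); print(n,c)
s=readout.observe();print(s["tool_pos"],s["tool_rot"],s["opening"],s["time"],robot.tcp_to_grasp)
E
```

```text
top {'K': array([[425.78264193,   0.        , 253.30197364],
       [  0.        , 425.78264193, 189.54243667],
       [  0.        ,   0.        ,   1.        ]]), 'k1': -0.05568079704929105, 'world_from_camera': array([[ 0.00358722, -0.9958354 ,  0.09109878,  0.41707319],
       [-0.99991419, -0.00471981, -0.01222014,  0.02367828],
       [ 0.01259922, -0.09104713, -0.99576688,  1.20107527],
       [ 0.        ,  0.        ,  0.        ,  1.        ]])}
side {'K': array([[455.11815669,   0.        , 250.4936219 ],
       [  0.        , 455.11815669, 193.38018116],
       [  0.        ,   0.        ,   1.        ]]), 'k1': -0.003935645065708461, 'world_from_camera': array([[ 0.99886702, -0.01259382,  0.04589197,  0.42767806],
       [-0.04295479, -0.65367755,  0.75555314, -0.99685185],
       [ 0.02048325, -0.75666839, -0.65347791,  1.05290597],
       [ 0.        ,  0.        ,  0.        ,  1.        ]])}
[0.17779549 0.49361881 0.22614302] [-3.14030697e+00 -1.77333191e-04  2.79569772e+00] 0.0919578574743248 0.1 0.0188
```

View pics/top0.png

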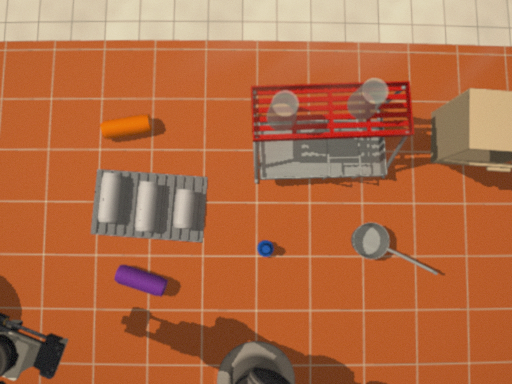

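View pics/side0.png

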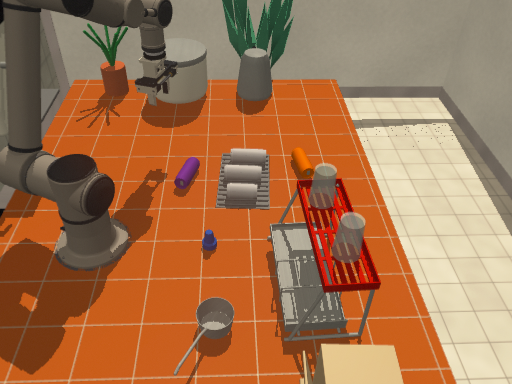

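Top view: the cans lie on the mat at (110,197) tall, (147,206) tall and (185,209) short. The look-alikes are orange at (126,127) and purple at (141,280). The rack's tray front edge runs (254,138) to (411,135), the stopper is at (265,248) and the dipper at (370,241). Next I'll take close crops.

```bash
python3 - <<'E'
import cv2,numpy as np
t=cv2.imread("pics/top0.png");s=cv2.imread("pics/side0.png")
def crop(im,x0,y0,x1,y1,f):
    o=cv2.resize(im[y0:y1,x0:x1],None,fx=f,fy=f,interpolation=cv2.INTER_CUBIC)
    for x in range((x0+9)//10*10,x1,10): cv2.line(o,(int((x-x0+.5)*f),0),(int((x-x0+.5)*f),6 if x%50 else 16),(255,255,0),1)
    for y in range((y0+9)//10*10,y1,10): cv2.line(o,(0,int((y-y0+.5)*f)),(6 if y%50 else 16,int((y-y0+.5)*f)),(255,255,0),1)
    return o
cv2.imwrite("pics/c1.png",crop(t,240,75,430,195,4))
a=crop(s,262,172,387,342,3.5);b=crop(t,92,165,212,245,3)
o=np.zeros((595,800,3),np.uint8);o[:a.shape[0],:a.shape[1]]=a[:595];o[:240,438:798]=b;
c=crop(s,205,140,275,215,4.5);o[250:250+c.shape[0],440:440+c.shape[1]]=c
cv2.imwrite("pics/c2.png",o)
E
```

```text
(no output)
```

View pics/c1.png

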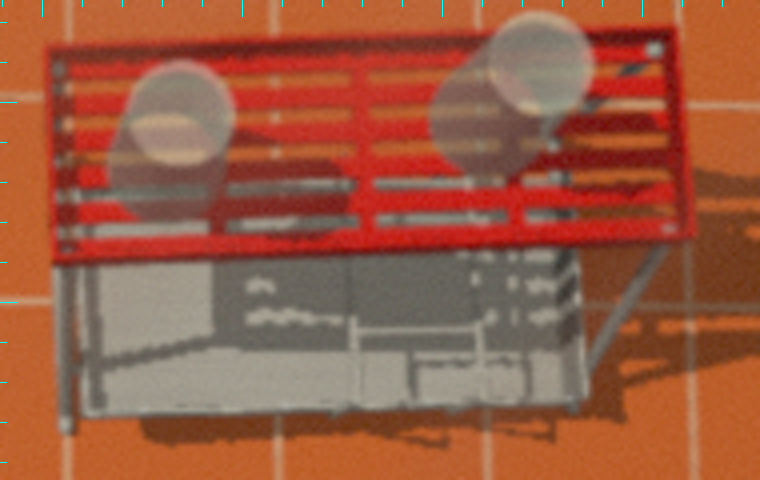

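View pics/c2.png

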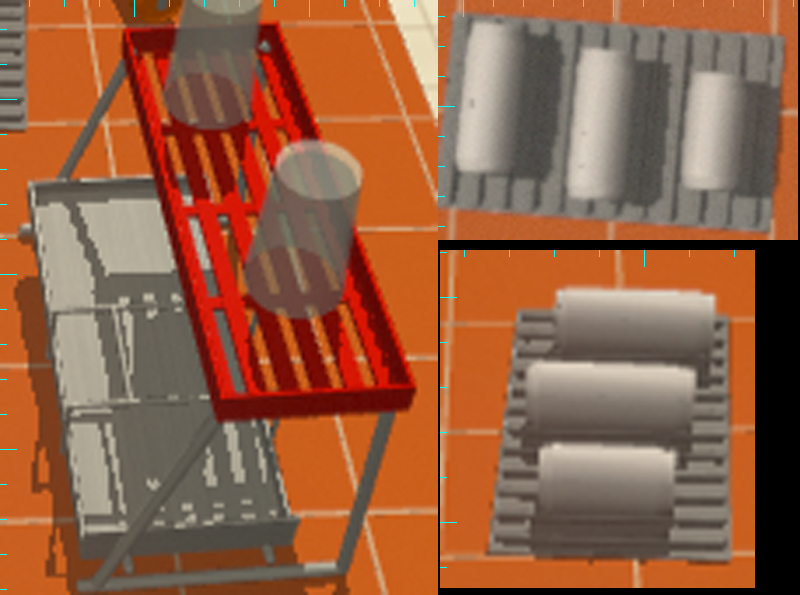

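```bash
cat >h.py <<'E'
import numpy as np
from cell import cams,readout
C={n:cams.calibration(n) for n in("top","side")}
def proj(n,P):
    c=C[n];T=np.linalg.inv(c["world_from_camera"]);p=T[:3,:3]@np.asarray(P,float)+T[:3,3]
    s=p[:2]/p[2];s=s*(1+c["k1"]*(s@s));return c["K"][:2,:2]@s+c["K"][:2,2]
def ray(n,px,z):
    c=C[n];d=(np.asarray(px)-c["K"][:2,2])/c["K"][0,0];s=d.copy()
    for _ in range(8): s=d/(1+c["k1"]*(s@s))
    W=c["world_from_camera"];v=W[:3,:3]@np.r_[s,1];o=W[:3,3];return o+v*(z-o[2])/v[2]
E
python3 - <<'E'
from h import *
from scipy.optimize import least_squares
a=lambda u,v:(240+u/4-.5,75+v/4-.5)
b=lambda u,v:(262+u/3.5-.5,172+v/3.5-.5)
O=[("top",a(46,47),(125,192,231)),("top",a(678,28),(125,-192,231)),("top",a(694,238),(-5,-192,205)),("top",a(53,262),(-5,192,205)),
("top",a(66,428),(-70,181,0)),("top",a(83,415),(-77,168,79)),("top",a(582,405),(-77,-167,44)),
("side",b(218,420),(-5,-192,205)),("side",b(412,410),(125,-192,205)),("side",b(125,28),(-5,192,231)),("side",b(278,25),(125,192,231)),("side",b(90,587),(-68,-181,0))]
def w(q,P):
    c,s=np.cos(q[2]),np.sin(q[2]);x,y,z=np.array(P)/1000;return [q[0]+c*x-s*y,q[1]+s*x+c*y,z]
f=lambda q:np.concatenate([proj(n,w(q,P))-p for n,p,P in O])
r=least_squares(f,[.5,-.1,0],loss="soft_l1");q=r.x
print("rack",q,np.degrees(q[2]));print(f(q).reshape(-1,2).round(1))
for P in [(0,90,57),(-50,80,57),(-5,192,231),(-5,-192,231)]:print(P,np.round(w(q,P),4))
m=lambda u,v:(92+(u-438)/3-.5,165+v/3-.5)
for nm,e1,e2 in [("tallL",(497,25),(483,173)),("tallM",(606,49),(594,200)),("short",(719,73),(708,189))]:
    A,B=ray("top",m(*e1),.036),ray("top",m(*e2),.036);d=A-B
    print(nm,((A+B)/2).round(4),"len",np.linalg.norm(d).round(4),"ax deg",np.degrees(np.arctan2(d[1],d[0])).round(2))
k=lambda u,v:(205+(u-440)/4.5-.5,140+(v-250)/4.5-.5)
# side check: top silhouettes of the cans, approx. midpoints of body
for nm,e in [("tallL",(636,325)),("tallM",(612,398)),("short",(607,480))]: print(nm,ray("side",k(*e),.045).round(4))
E
```

```text
rack [ 0.63463521 -0.17687021  0.04529781] 2.5953734984363006
[[-1.1 -0.6]
 [ 2.  -0.9]
 [-1.6  2.5]
 [-0.6  2.3]
 [ 0.2 -2.3]
 [ 1.5 -0.1]
 [-2.6 -0.9]
 [-0.5  2. ]
 [-0.5  1.5]
 [-0.6 -0.6]
 [-0.1 -1.5]
 [ 1.3  0.9]]
(0, 90, 57) [ 0.6306 -0.087   0.057 ]
(-50, 80, 57) [ 0.5811 -0.0992  0.057 ]
(-5, 192, 231) [0.6209 0.0147 0.231 ]
(-5, -192, 231) [ 0.6383 -0.3689  0.231 ]
tallL [0.5001 0.4066 0.036 ] len 0.1363 ax deg -3.51
tallM [0.4773 0.3046 0.036 ] len 0.1383 ax deg -3.1
short [0.4718 0.2006 0.036 ] len 0.1062 ax deg -4.41
tallL [0.4985 0.3816 0.045 ]
tallM [0.4756 0.2838 0.045 ]
short [0.4688 0.1835 0.045 ]
```

Rack yaw is about 2.6°, with the bay at (0.631, -0.087). The short can is confirmed in the mat's right groove at (185,209), world (0.472, 0.201). It is plain and white, unlike the orange and purple ones. I'm going to it now.

Request:
{"api": "jog_arm", "payload": {"plan": [[0.42, -0.45, 0, 0.09, 1], [0.83, -0.91, 0, 0.181, 1], [0.83, -0.91, 0, 0.181, 1], [0.83, -0.91, 0, 0.181, 1]], "squeeze": 50}}

```text
time: 0.5
tool_pos: [0.2452, 0.42, 0.2266]
tool_rot: [-3.141, -0.0, 3.077]
contact_force: [-0.0, 0.8, 0.1]
opening: 0.0917
grip_force: 0.0
```

Request:
{"api": "jog_arm", "payload": {"plan": [[0.42, -0.45, 0, 0, 1], [0.83, -0.91, 0, 0, 1], [0.83, -0.91, 0, 0, 1]]}}

```text
time: 0.8
tool_pos: [0.3134, 0.3458, 0.2265]
tool_rot: [-3.14, 0.001, 3.075]
contact_force: [-0.1, 0.9, -0.6]
opening: 0.092
grip_force: 0.0
```

Request:
{"api": "jog_arm", "payload": {"plan": [[0.42, -0.45, -0.25, 0, 1], [0.83, -0.91, -0.5, 0, 1], [0.83, -0.91, -0.5, 0, 1]]}}

```text
time: 1.1
tool_pos: [0.3781, 0.2734, 0.1847]
tool_rot: [-3.139, -0.003, 3.076]
contact_force: [-0.8, -0.3, -0.5]
opening: 0.0919
grip_force: 0.0
```

Request:
{"api": "jog_arm", "payload": {"plan": [[0.42, -0.45, -0.25, 0, 1], [0.83, -0.91, -0.5, 0, 1], [0.83, -0.91, -0.5, 0, 1], [0.83, -0.91, -0.5, 0, 1]]}}

```text
time: 1.5
tool_pos: [0.4433, 0.2032, 0.1462]
tool_rot: [3.141, -0.002, 3.078]
contact_force: [0.4, 1.6, -0.4]
opening: 0.0917
grip_force: 0.0
```

Request:
{"api": "jog_arm", "payload": {"plan": [[0, 0, -0.4, 0, 1], [0, 0, -0.8, 0, 1], [0, 0, -0.8, 0, 1]]}}

```text
time: 1.8
tool_pos: [0.4402, 0.2041, 0.0805]
tool_rot: [-3.14, -0.006, 3.082]
contact_force: [-0.4, 0.3, -0.3]
opening: 0.0918
grip_force: 0.0
```

Request:
{"api": "jog_arm", "payload": {"plan": [[0, 0, -0.4, 0, 1], [0, 0, -0.8, 0, 1], [0, 0, -0.8, 0, 1], [0, 0, -0.8, 0, 1]]}}

```text
time: 2.2
tool_pos: [0.4438, 0.2039, 0.0203]
tool_rot: [3.141, 0.001, 3.081]
contact_force: [-1.0, 0.1, 0.9]
opening: 0.0916
grip_force: 0.0
```

Request:
{"api": "jog_arm", "payload": {"plan": [[0, 0, 0, 0, 0.1], [0, 0, 0, 0, -0.3], [0, 0, 0, 0, -0.6], [0, 0, 0, 0, -0.6], [0, 0, 0, 0, -0.6], [0, 0, 0, 0, -0.6], [0, 0, 0, 0, -0.6], [0, 0, 0, 0, -0.6]]}}

```text
time: 3.0
tool_pos: [0.4435, 0.202, 0.019]
tool_rot: [-3.141, -0.0, 3.08]
contact_force: [-0.7, -4.8, 4.9]
opening: 0.0522
grip_force: 50.0
```

Request:
{"api": "jog_arm", "payload": {"plan": [[0, 0, 0.2, 0, -0.6], [0, 0, 0.6, 0, -0.6], [0, 0, 1, 0, -0.6], [0, 0, 1, 0, -0.6], [0, 0, 1, 0, -0.6], [0, 0, 1, 0, -0.6]]}}

```text
time: 3.6
tool_pos: [0.4425, 0.2025, 0.0974]
tool_rot: [-3.141, -0.003, 3.08]
contact_force: [-0.1, 0.2, -2.2]
opening: 0.0522
grip_force: 50.0
```

```bash
python3 - <<'E'
from h import *
import cv2
im=cams.read_camera("side");cv2.imwrite("pics/s1.png",im)
t=cams.read_camera("top")
o=np.vstack([cv2.resize(im[90:230,170:310],None,fx=4,fy=4,interpolation=cv2.INTER_CUBIC)])
cv2.imwrite("pics/s1c.png",o);cv2.imwrite("pics/t1.png",t)
s=readout.observe();print(s["time"],s["tool_pos"],s["torque"],s["contact_force"])
E
```

```text
3.7 [0.44253148 0.20247861 0.09729362] [0.02256796 0.08443921 0.03681505] [-0.10290806 -0.18341424 -2.36619676]
```

View pics/s1c.png

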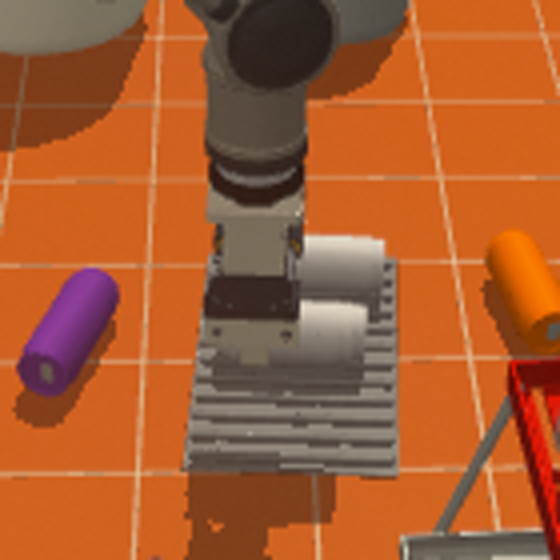

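The crop shows the short can held level, with its far end at about side px (262,174), and its groove empty. A contact force of -2.3 N matches 0.22 kg. Carrying it in front of the bay.

Request:
{"api": "jog_arm", "payload": {"plan": [[0, -0.3, 0.2, 0, -0.6], [0, -0.65, 0.28, 0.035, -0.6], [0, -0.96, 0.28, 0.069, -0.6], [0, -0.96, 0.28, 0.069, -0.6]], "squeeze": 60}}

```text
time: 4.1
tool_pos: [0.4431, 0.1238, 0.1204]
tool_rot: [-3.141, -0.002, -3.096]
contact_force: [-0.0, -0.0, -2.3]
opening: 0.0523
grip_force: 60.0
```

Request:
{"api": "jog_arm", "payload": {"plan": [[0, -0.48, 0, 0, -0.6], [0, -0.96, 0, 0, -0.6], [0, -0.96, 0, 0, -0.6]]}}

```text
time: 4.4
tool_pos: [0.4433, 0.0464, 0.1204]
tool_rot: [-3.141, -0.002, -3.099]
contact_force: [0.0, 0.4, -0.9]
opening: 0.0517
grip_force: 60.0
```

Request:
{"api": "jog_arm", "payload": {"plan": [[0, -0.48, 0, 0, -0.6], [0, -0.96, 0, 0, -0.6], [0, -0.96, 0, 0, -0.6]]}}

```text
time: 4.7
tool_pos: [0.4438, -0.0302, 0.1205]
tool_rot: [-3.141, -0.001, -3.099]
contact_force: [-0.1, 0.6, -2.0]
opening: 0.052
grip_force: 60.0
```

Request:
{"api": "jog_arm", "payload": {"plan": [[0, -0.4, 0, 0, -0.6], [0, -0.8, 0, 0, -0.6], [0, -0.96, 0, 0, -0.6], [0, -0.96, 0, 0, -0.6], [0, -0.96, 0, 0, -0.6]]}}

```text
time: 5.2
tool_pos: [0.4433, -0.1032, 0.1207]
tool_rot: [3.14, -0.001, -3.095]
contact_force: [-0.7, 0.2, -1.9]
opening: 0.0519
grip_force: 60.0
```

Request:
{"api": "jog_arm", "payload": {"plan": [[0.3, 0, 0, 0, -0.6], [0.6, 0, 0, 0, -0.6], [0.9, 0, 0, 0, -0.6], [0.9, 0, 0, 0, -0.6], [0.9, 0, 0, 0, -0.6]]}}

```text
time: 5.7
tool_pos: [0.5151, -0.1028, 0.1206]
tool_rot: [3.141, -0.002, -3.093]
contact_force: [-1.0, 0.7, -2.5]
opening: 0.0521
grip_force: 60.0
```

```bash
python3 - <<'E'
from h import *
import cv2
t=cams.read_camera("top");s=cams.read_camera("side")
a=cv2.resize(t[70:200,235:345],None,fx=3.6,fy=3.6,interpolation=cv2.INTER_CUBIC)
b=cv2.resize(s[130:280,220:330],None,fx=3.6,fy=3.6,interpolation=cv2.INTER_CUBIC)
o=np.zeros((540,796,3),np.uint8);o[:a.shape[0],:396]=a;o[:b.shape[0],400:796]=b;cv2.imwrite("pics/c3.png",o)
r=readout.observe();print(r["time"],r["tool_pos"],r["tool_rot"],r["contact_force"])
E
```

```text
5.8 [ 0.5145001  -0.1033248   0.12079277] [ 3.14072468e+00 -1.62515248e-03 -3.09379333e+00] [-0.01274832  0.10240155 -2.06666805]
```

View pics/c3.png

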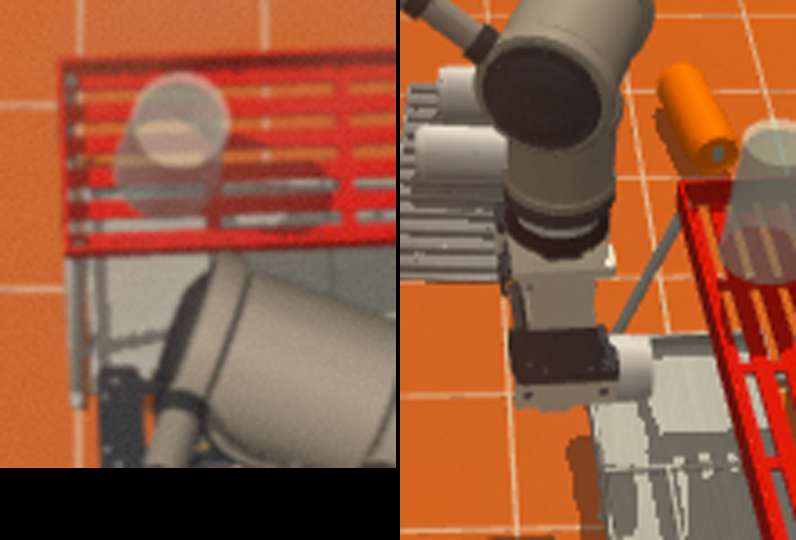

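The crop shows the can held level in front of the bay, above the near guide, and the wrist clear of the tray. Going in under the tray.

Request:
{"api": "jog_arm", "payload": {"plan": [[0.2, 0, 0, 0, -0.6], [0.4, 0, 0, 0, -0.6], [0.6, 0, 0, 0, -0.6], [0.75, 0, 0, 0, -0.6], [0.86, 0, 0, 0, -0.6], [0.86, 0, 0, 0, -0.6], [0.86, 0, 0, 0, -0.6]]}}

```text
time: 6.5
tool_pos: [0.5836, -0.1043, 0.121]
tool_rot: [3.141, -0.001, -3.095]
contact_force: [0.1, -0.3, -1.6]
opening: 0.0518
grip_force: 60.0
```

Request:
{"api": "jog_arm", "payload": {"plan": [[0, 0, -0.15, 0, -0.6], [0, 0, -0.3, 0, -0.6], [0, 0, -0.45, 0, -0.6], [0, 0, -0.5, 0, -0.6], [0, 0, -0.5, 0, -0.6], [0, 0, -0.5, 0, -0.6]]}}

```text
time: 7.1
tool_pos: [0.5845, -0.1045, 0.0812]
tool_rot: [3.142, 0.0, -3.095]
contact_force: [-0.2, -0.4, -2.1]
opening: 0.0517
grip_force: 60.0
```

Request:
{"api": "jog_arm", "payload": {"plan": [[0, 0, -0.04, 0, -0.6], [0, 0, -0.08, 0, -0.6], [0, 0, -0.1, 0, -0.6], [0, 0, -0.1, 0, -0.6], [0, 0, -0.1, 0, -0.6]]}}

```text
time: 7.6
tool_pos: [0.5844, -0.1045, 0.0732]
tool_rot: [3.142, 0.0, -3.095]
contact_force: [-0.0, 0.8, -3.2]
opening: 0.0518
grip_force: 60.0
```

Request:
{"api": "jog_arm", "payload": {"plan": [[0, 0, -0.03, 0, -0.6], [0, 0, -0.05, 0, -0.6], [0, 0, -0.05, 0, -0.6], [0, 0, -0.05, 0, -0.6]]}}

```text
time: 8.0
tool_pos: [0.5843, -0.1044, 0.0691]
tool_rot: [3.141, -0.0, -3.095]
contact_force: [0.0, -0.5, -2.3]
opening: 0.0522
grip_force: 60.0
```

```bash
python3 - <<'E'
from h import *
import cv2
t=cams.read_camera("top");s=cams.read_camera("side")
a=cv2.resize(t[70:200,235:345],None,fx=3.6,fy=3.6,interpolation=cv2.INTER_CUBIC)
b=cv2.resize(s[150:300,240:350],None,fx=3.6,fy=3.6,interpolation=cv2.INTER_CUBIC)
o=np.zeros((540,796,3),np.uint8);o[:a.shape[0],:396]=a;o[:b.shape[0],400:796]=b;cv2.imwrite("pics/c4.png",o)
r=readout.observe();print(r["time"],r["tool_pos"],r["tool_rot"],r["contact_force"],r["torque"])
E
```

```text
8.1 [ 0.5843381  -0.10443486  0.06915687] [ 3.14149827e+00  1.70578916e-05 -3.09467709e+00] [ 0.87347324  0.22098568 -1.48393121] [0.01986865 0.05812207 0.02866444]
```

View pics/c4.png

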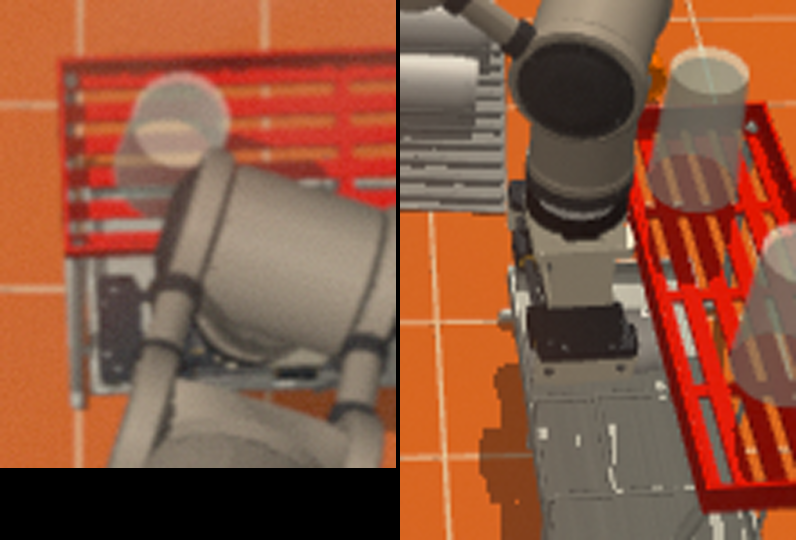

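The can is over the bay floor, the body is in front of the tray, and the wrist is clear of the tumbler. Settling it the last few millimetres, then release and a quick lift.

Request:
{"api": "jog_arm", "payload": {"plan": [[0, 0, -0.03, 0, -0.6], [0, 0, -0.04, 0, -0.6], [0, 0, -0.04, 0, -0.6]]}}

```text
time: 8.4
tool_pos: [0.5846, -0.1045, 0.0684]
tool_rot: [-3.141, 0.002, -3.095]
contact_force: [-6.4, 1.1, 14.9]
opening: 0.0522
grip_force: 60.0
```

Request:
{"api": "jog_arm", "payload": {"plan": [[0, 0, 0, 0, 1], [0, 0, 0, 0, 1], [0, 0, 0.5, 0, 1], [0, 0, 1, 0, 1], [0, 0, 1, 0, 1], [0, 0, 1, 0, 1]]}}

```text
time: 9.0
tool_pos: [0.5848, -0.1046, 0.1467]
tool_rot: [-3.141, 0.002, -3.095]
contact_force: [-0.4, -0.7, -0.5]
opening: 0.0906
grip_force: 0.0
```

Request:
{"api": "jog_arm", "payload": {"plan": [[-0.3, 0, 0, 0, 1], [-0.7, 0, 0, 0, 1], [-1, 0, 0, 0, 1], [-1, 0, 0, 0, 1], [-1, 0, 0, 0, 1], [-1, 0, 0, 0, 1]]}}

```text
time: 9.6
tool_pos: [0.505, -0.1045, 0.1454]
tool_rot: [3.141, -0.0, -3.095]
contact_force: [-0.5, 0.5, 0.2]
opening: 0.0917
grip_force: 0.0
```

```bash
python3 - <<'E'
from h import *
import cv2
t=cams.read_camera("top");s=cams.read_camera("side")
a=cv2.resize(t[70:200,245:420],None,fx=2.3,fy=2.3,interpolation=cv2.INTER_CUBIC)
b=cv2.resize(s[190:345,260:380],None,fx=3.3,fy=3.3,interpolation=cv2.INTER_CUBIC)
o=np.zeros((540,800,3),np.uint8);o[:a.shape[0],:a.shape[1]]=a;o[:b.shape[0],404:404+b.shape[1]]=b[:, :396];cv2.imwrite("pics/c5.png",o)
r=readout.observe();print(r["time"],r["tool_pos"],r["tool_rot"],r["contact_force"],r["torque"])
E
```

```text
9.7 [ 0.50503527 -0.10447343  0.1455093 ] [ 3.14139863e+00 -6.14515316e-05 -3.09442969e+00] [-0.51296216  0.47514103  0.16109874] [ 0.05789273 -0.01343772  0.04488031]
```

View pics/c5.png

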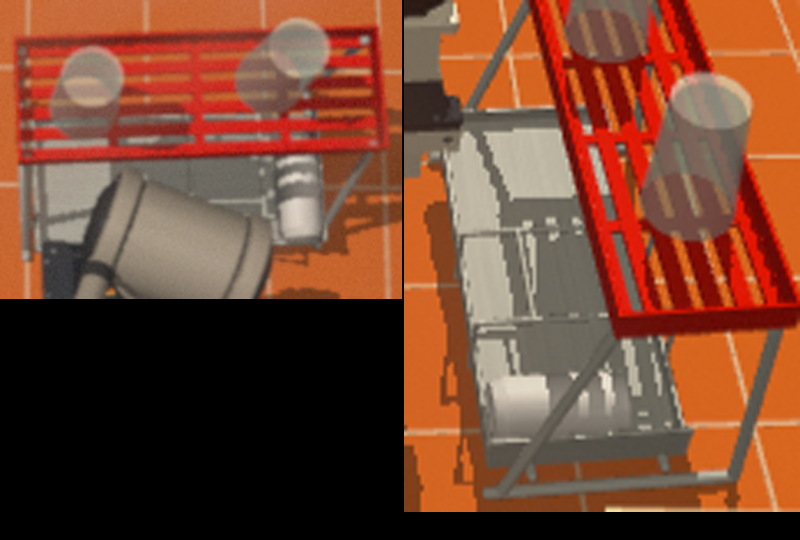

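The short can has rolled down square against the stop, at side-crop px (560,405). Fetching the middle tall can.

Request:
{"api": "jog_arm", "payload": {"plan": [[-0.43, 0.43, 0, -0.035, 1], [-0.86, 0.857, 0, -0.069, 1], [-0.86, 0.857, 0, -0.069, 1], [-0.86, 0.857, 0, -0.069, 1]]}}

```text
time: 10.1
tool_pos: [0.436, -0.0355, 0.1462]
tool_rot: [-3.141, 0.001, 3.082]
contact_force: [0.7, 0.2, -0.1]
opening: 0.0921
grip_force: 0.0
```

Request:
{"api": "jog_arm", "payload": {"plan": [[0, 0.43, 0, 0, 1], [0, 0.857, 0, 0, 1], [0, 0.857, 0, 0, 1]]}}

```text
time: 10.4
tool_pos: [0.437, 0.0347, 0.1461]
tool_rot: [3.141, 0.001, 3.083]
contact_force: [0.7, 0.1, 1.1]
opening: 0.0916
grip_force: 0.0
```

Request:
{"api": "jog_arm", "payload": {"plan": [[0, 0.43, 0, 0, 1], [0, 0.857, 0, 0, 1], [0, 0.857, 0, 0, 1]]}}

```text
time: 10.7
tool_pos: [0.437, 0.1031, 0.146]
tool_rot: [3.141, 0.001, 3.083]
contact_force: [-0.3, 0.3, 0.1]
opening: 0.0919
grip_force: 0.0
```

Request:
{"api": "jog_arm", "payload": {"plan": [[0, 0.43, 0, 0, 1], [0, 0.857, 0, 0, 1], [0, 0.857, 0, 0, 1]]}}

```text
time: 11.0
tool_pos: [0.437, 0.1713, 0.146]
tool_rot: [3.141, 0.001, 3.083]
contact_force: [0.4, -0.3, 0.2]
opening: 0.0918
grip_force: 0.0
```

Request:
{"api": "jog_arm", "payload": {"plan": [[0, 0.43, 0, 0, 1], [0, 0.857, 0, 0, 1], [0, 0.857, 0, 0, 1]]}}

```text
time: 11.3
tool_pos: [0.437, 0.2397, 0.1459]
tool_rot: [3.141, 0.001, 3.082]
contact_force: [-0.3, -0.2, -0.1]
opening: 0.0917
grip_force: 0.0
```

Request:
{"api": "jog_arm", "payload": {"plan": [[0, 0.43, 0, 0, 1], [0, 0.857, 0, 0, 1], [0, 0.857, 0, 0, 1], [0, 0.857, 0, 0, 1], [0, 0.857, 0, 0, 1]]}}

```text
time: 11.8
tool_pos: [0.4361, 0.3051, 0.1457]
tool_rot: [-3.141, -0.0, 3.079]
contact_force: [0.5, -0.3, -0.1]
opening: 0.092
grip_force: 0.0
```

Request:
{"api": "jog_arm", "payload": {"plan": [[0, 0.02, -0.4, 0, 1], [0, 0.02, -0.8, 0, 1], [0, 0.02, -0.8, 0, 1]]}}

```text
time: 12.1
tool_pos: [0.4335, 0.3058, 0.0787]
tool_rot: [-3.137, -0.007, 3.079]
contact_force: [0.2, -0.2, 0.4]
opening: 0.0918
grip_force: 0.0
```

Request:
{"api": "jog_arm", "payload": {"plan": [[0, 0, -0.4, 0, 1], [0, 0, -0.79, 0, 1], [0, 0, -0.79, 0, 1], [0, 0, -0.79, 0, 1]]}}

```text
time: 12.5
tool_pos: [0.4363, 0.3082, 0.02]
tool_rot: [3.141, 0.0, 3.079]
contact_force: [-0.3, 0.7, 0.8]
opening: 0.0918
grip_force: 0.0
```

Request:
{"api": "jog_arm", "payload": {"plan": [[0, 0, 0, 0, 0.1], [0, 0, 0, 0, -0.3], [0, 0, 0, 0, -0.6], [0, 0, 0, 0, -0.6], [0, 0, 0, 0, -0.6], [0, 0, 0, 0, -0.6], [0, 0, 0, 0, -0.6], [0, 0, 0, 0, -0.6]]}}

```text
time: 13.3
tool_pos: [0.4354, 0.3068, 0.0191]
tool_rot: [-3.139, -0.001, 3.081]
contact_force: [-1.0, -8.4, 7.2]
opening: 0.0519
grip_force: 60.0
```

Request:
{"api": "jog_arm", "payload": {"plan": [[0, 0, 0.1, 0, -0.6], [0, 0, 0.3, 0, -0.6], [0, 0, 0.6, 0, -0.6], [0, 0, 0.9, 0, -0.6], [0, 0, 1, 0, -0.6], [0, 0, 1, 0, -0.6], [0, 0, 1, 0, -0.6]]}}

```text
time: 14.0
tool_pos: [0.4348, 0.3083, 0.0977]
tool_rot: [-3.141, -0.002, 3.08]
contact_force: [-0.1, -0.8, -2.7]
opening: 0.0523
grip_force: 60.0
```

```bash
python3 - <<'E'
from h import *
r=readout.observe();print(r["time"],r["tool_pos"],r["tool_rot"],r["contact_force"],r["torque"],r["opening"])
E
```

```text
14.0 [0.43482251 0.30825631 0.09773744] [-3.14086841e+00 -1.58018732e-03  3.08015934e+00] [-0.08884891 -0.75445372 -2.67304379] [-0.00480423  0.17212542 -0.04042346] 0.05227421358930021
```

Request:
{"api": "jog_arm", "payload": {"plan": [[0, -0.2, 0.15, 0, -0.6], [0, -0.5, 0.28, 0.035, -0.6], [0, -0.859, 0.28, 0.069, -0.6], [0, -0.859, 0.28, 0.069, -0.6]]}}

```text
time: 14.4
tool_pos: [0.4349, 0.2364, 0.1209]
tool_rot: [-3.14, -0.002, -3.096]
contact_force: [-1.0, -0.2, -3.7]
opening: 0.0519
grip_force: 60.0
```

Request:
{"api": "jog_arm", "payload": {"plan": [[0, -0.43, 0, 0, -0.6], [0, -0.859, 0, 0, -0.6], [0, -0.859, 0, 0, -0.6]]}}

```text
time: 14.7
tool_pos: [0.4348, 0.1679, 0.1207]
tool_rot: [-3.14, -0.002, -3.098]
contact_force: [-0.4, 0.1, -3.6]
opening: 0.052
grip_force: 60.0
```

Request:
{"api": "jog_arm", "payload": {"plan": [[0, -0.43, 0, 0, -0.6], [0, -0.859, 0, 0, -0.6], [0, -0.859, 0, 0, -0.6]]}}

```text
time: 15.0
tool_pos: [0.4352, 0.0997, 0.1209]
tool_rot: [-3.141, -0.001, -3.098]
contact_force: [0.3, 0.5, -2.7]
opening: 0.0522
grip_force: 60.0
```

Request:
{"api": "jog_arm", "payload": {"plan": [[0, -0.43, 0, 0, -0.6], [0, -0.859, 0, 0, -0.6], [0, -0.859, 0, 0, -0.6]]}}

```text
time: 15.3
tool_pos: [0.4357, 0.0314, 0.121]
tool_rot: [-3.141, -0.0, -3.098]
contact_force: [-1.2, -0.4, -3.2]
opening: 0.0519
grip_force: 60.0
```

Request:
{"api": "jog_arm", "payload": {"plan": [[0, -0.43, 0, 0, -0.6], [0, -0.859, 0, 0, -0.6], [0, -0.859, 0, 0, -0.6]]}}

```text
time: 15.6
tool_pos: [0.4361, -0.0371, 0.1211]
tool_rot: [-3.141, 0.001, -3.098]
contact_force: [-0.2, 1.2, -3.3]
opening: 0.0518
grip_force: 60.0
```

Request:
{"api": "jog_arm", "payload": {"plan": [[0, -0.3, 0, 0, -0.6], [0, -0.6, 0, 0, -0.6], [0, -0.859, 0, 0, -0.6], [0, -0.859, 0, 0, -0.6], [0, -0.859, 0, 0, -0.6]]}}

```text
time: 16.1
tool_pos: [0.4355, -0.1027, 0.1209]
tool_rot: [3.14, -0.001, -3.095]
contact_force: [0.0, 0.1, -3.7]
opening: 0.0523
grip_force: 60.0
```

```bash
python3 - <<'E'
from h import *
import cv2
t=cams.read_camera("top");s=cams.read_camera("side");cv2.imwrite("pics/s6.png",s);cv2.imwrite("pics/t6.png",t)
b=cv2.resize(s[150:290,200:340],None,fx=4,fy=4,interpolation=cv2.INTER_CUBIC);cv2.imwrite("pics/c6.png",b)
r=readout.observe();p=r["tool_pos"];print(r["time"],p,r["tool_rot"],r["contact_force"],r["torque"])
e=p+np.array([.1075,.0048,.014])
for d in(.0265,0,-.0265): print("far end level",(proj("side",e+[0,0,d])-[200,150])*4+2)
E
```

```text
16.2 [ 0.43543761 -0.10244896  0.12098094] [ 3.14072440e+00 -5.61299668e-04 -3.09386178e+00] [-0.23734129  0.77461666 -3.53403584] [-0.01144709  0.14627965  0.00867341]
far end level [287.64634378 298.02024889]
far end level [285.74839844 324.78470181]
far end level [283.9008449  350.83639986]
```

View pics/c6.png

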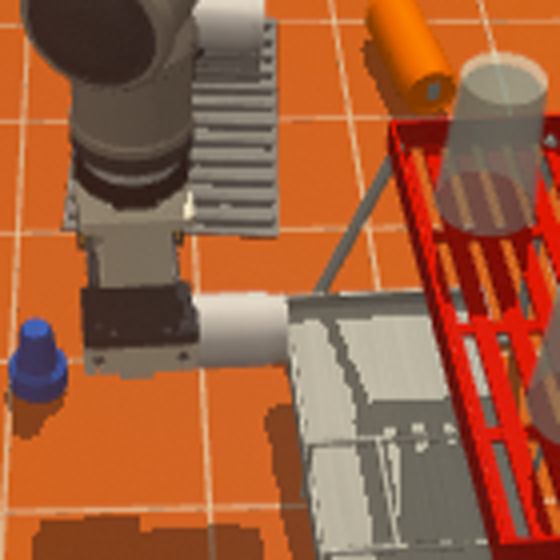

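The tall can is held level, far end at crop px (288,325), matching the prediction. Going in.

Request:
{"api": "jog_arm", "payload": {"plan": [[0.3, -0.01, 0, 0, -0.6], [0.6, -0.02, 0, 0, -0.6], [0.95, -0.02, 0, 0, -0.6], [0.95, -0.02, 0, 0, -0.6]]}}

```text
time: 16.6
tool_pos: [0.5147, -0.1044, 0.1212]
tool_rot: [-3.141, 0.003, -3.093]
contact_force: [1.5, 0.4, -4.4]
opening: 0.0519
grip_force: 60.0
```

Request:
{"api": "jog_arm", "payload": {"plan": [[0.2, 0, 0, 0, -0.6], [0.4, 0, 0, 0, -0.6], [0.6, 0, 0, 0, -0.6], [0.8, 0, 0, 0, -0.6], [0.94, 0, 0, 0, -0.6], [0.94, 0, 0, 0, -0.6], [0.94, 0, 0, 0, -0.6]]}}

```text
time: 17.3
tool_pos: [0.5858, -0.1045, 0.1207]
tool_rot: [3.141, -0.002, -3.094]
contact_force: [-0.4, -0.6, -2.7]
opening: 0.0521
grip_force: 60.0
```

Request:
{"api": "jog_arm", "payload": {"plan": [[0, 0, -0.15, 0, -0.6], [0, 0, -0.3, 0, -0.6], [0, 0, -0.45, 0, -0.6], [0, 0, -0.5, 0, -0.6], [0, 0, -0.5, 0, -0.6], [0, 0, -0.5, 0, -0.6]]}}

```text
time: 17.9
tool_pos: [0.5869, -0.1055, 0.0812]
tool_rot: [3.142, 0.0, -3.095]
contact_force: [0.1, -0.4, -2.6]
opening: 0.0521
grip_force: 60.0
```

Request:
{"api": "jog_arm", "payload": {"plan": [[0, 0, -0.04, 0, -0.6], [0, 0, -0.08, 0, -0.6], [0, 0, -0.1, 0, -0.6], [0, 0, -0.1, 0, -0.6], [0, 0, -0.1, 0, -0.6]]}}

```text
time: 18.4
tool_pos: [0.5868, -0.1054, 0.0732]
tool_rot: [3.142, 0.0, -3.095]
contact_force: [0.2, -0.9, -3.3]
opening: 0.0516
grip_force: 60.0
```

Request:
{"api": "jog_arm", "payload": {"plan": [[0, 0, -0.03, 0, -0.6], [0, 0, -0.06, 0, -0.6], [0, 0, -0.07, 0, -0.6], [0, 0, -0.07, 0, -0.6]]}}

```text
time: 18.8
tool_pos: [0.5868, -0.1055, 0.0684]
tool_rot: [-3.141, 0.001, -3.095]
contact_force: [-2.8, 0.3, 4.3]
opening: 0.0515
grip_force: 60.0
```

Request:
{"api": "jog_arm", "payload": {"plan": [[0, 0, 0, 0, 1], [0, 0, 0, 0, 1], [0, 0, 0.5, 0, 1], [0, 0, 1, 0, 1], [0, 0, 1, 0, 1], [0, 0, 1, 0, 1]]}}

```text
time: 19.4
tool_pos: [0.5874, -0.1056, 0.1484]
tool_rot: [-3.141, 0.002, -3.095]
contact_force: [0.3, 0.4, -0.4]
opening: 0.0908
grip_force: 0.0
```

Request:
{"api": "jog_arm", "payload": {"plan": [[-0.3, 0, 0, 0, 1], [-0.7, 0, 0, 0, 1], [-1, 0, 0, 0, 1], [-1, 0, 0, 0, 1], [-1, 0, 0, 0, 1], [-1, 0, 0, 0, 1]]}}

```text
time: 20.0
tool_pos: [0.5075, -0.1055, 0.147]
tool_rot: [3.141, 0.0, -3.095]
contact_force: [-0.8, -0.4, 0.7]
opening: 0.0917
grip_force: 0.0
```

```bash
python3 - <<'E'
from h import *
import cv2
s=cams.read_camera("side");cv2.imwrite("pics/s7.png",s);t=cams.read_camera("top");cv2.imwrite("pics/t7.png",t)
q=[.63464,-.17687,.0453]
# top view: brightness profile along the lane at rack x=-55 and -40, z of can top
for x in(-60,-45,-30):
    row=[]
    for y in range(170,-175,-8):
        z=(57+(y-90)*.105+50)/1000;c,sn=np.cos(q[2]),np.sin(q[2])
        P=[q[0]+c*x/1e3-sn*y/1e3,q[1]+sn*x/1e3+c*y/1e3,z];u=np.round(proj("top",P)).astype(int);row.append(int(t[u[1],u[0]].mean()))
    print(x,row)
E
```

```text
-60 [158, 112, 166, 161, 163, 161, 158, 72, 56, 89, 150, 150, 142, 90, 154, 151, 149, 146, 150, 146, 146, 143, 145, 146, 139, 137, 135, 130, 127, 123, 120, 89, 121, 114, 108, 114, 183, 199, 203, 190, 173, 131, 119, 75]
-45 [103, 105, 113, 104, 101, 103, 116, 125, 54, 62, 127, 152, 147, 133, 117, 149, 147, 147, 149, 143, 142, 136, 132, 130, 126, 120, 118, 111, 102, 97, 114, 132, 120, 125, 128, 115, 176, 200, 208, 190, 171, 120, 120, 104]
-30 [149, 107, 158, 157, 160, 158, 160, 157, 149, 56, 61, 119, 146, 148, 122, 106, 136, 133, 130, 123, 120, 117, 115, 108, 101, 95, 103, 146, 143, 150, 150, 151, 136, 158, 123, 98, 94, 139, 188, 173, 165, 126, 95, 78]
```

```bash
python3 - <<'E'
from h import *
import cv2
s=cams.read_camera("side");cv2.imwrite("pics/s8.png",s);b=cv2.imread("pics/s6.png")
q=[.63464,-.17687,.0453];c,sn=np.cos(q[2]),np.sin(q[2])
def w(x,y,z):return [q[0]+c*x/1e3-sn*y/1e3,q[1]+sn*x/1e3+c*y/1e3,z/1e3]
print([y for y in range(170,-175,-12)])
for x in(-60,-45,-30,-15):
    for im in(b,s):
        r=[]
        for y in range(170,-175,-12):
            u=np.round(proj("side",w(x,y,57+(y-90)*.105+40))).astype(int);r.append(int(im[u[1],u[0]].mean()))
        print(x,r)
E
```

```text
[170, 158, 146, 134, 122, 110, 98, 86, 74, 62, 50, 38, 26, 14, 2, -10, -22, -34, -46, -58, -70, -82, -94, -106, -118, -130, -142, -154, -166]
-60 [116, 115, 142, 83, 116, 181, 179, 179, 179, 179, 179, 178, 178, 131, 175, 175, 174, 174, 172, 173, 149, 102, 173, 175, 173, 212, 184, 145, 118]
-60 [115, 61, 64, 47, 108, 181, 180, 180, 179, 180, 181, 180, 179, 132, 176, 175, 175, 174, 173, 173, 157, 210, 135, 141, 110, 212, 184, 147, 117]
-45 [115, 88, 107, 84, 101, 100, 99, 100, 100, 113, 178, 177, 180, 181, 116, 104, 178, 179, 118, 177, 141, 105, 103, 104, 102, 212, 195, 146, 117]
-45 [114, 88, 107, 82, 99, 100, 99, 100, 100, 114, 179, 179, 181, 183, 117, 104, 179, 179, 118, 177, 189, 210, 135, 139, 108, 212, 195, 147, 116]
-30 [115, 115, 131, 81, 116, 178, 179, 181, 180, 179, 181, 105, 102, 185, 118, 156, 175, 118, 145, 175, 176, 101, 101, 102, 103, 211, 191, 121, 86]
-30 [114, 115, 132, 81, 116, 180, 179, 180, 180, 179, 180, 104, 103, 186, 119, 157, 175, 118, 145, 175, 175, 213, 136, 134, 114, 212, 191, 123, 85]
-15 [115, 113, 120, 82, 112, 178, 180, 178, 179, 181, 179, 103, 102, 106, 103, 102, 102, 102, 102, 103, 83, 101, 102, 102, 101, 113, 91, 129, 118]
-15 [116, 115, 119, 81, 113, 179, 181, 179, 180, 183, 180, 103, 103, 107, 103, 103, 102, 103, 102, 103, 82, 123, 136, 134, 111, 114, 92, 129, 118]
```

Tall can 1 is lying square behind the short can: the bright band sits at rack y -82 to -115, uniform across the lane. Fetching the last can, from the left groove.

Request:
{"api": "jog_arm", "payload": {"plan": [[-0.3, 0.3, 0, -0.035, 1], [-0.6, 0.7, 0, -0.069, 1], [-0.6, 0.914, 0, -0.069, 1], [-0.6, 0.914, 0, -0.069, 1]]}}

```text
time: 20.55
tool_pos: [0.4586, -0.0306, 0.1476]
tool_rot: [3.141, 0.0, 3.083]
contact_force: [0.3, 0.3, 0.1]
opening: 0.0918
grip_force: 0.0
```

Request:
{"api": "jog_arm", "payload": {"plan": [[0, 0.45, 0, 0, 1], [0, 0.914, 0, 0, 1], [0, 0.914, 0, 0, 1]]}}

```text
time: 20.85
tool_pos: [0.4592, 0.0433, 0.1475]
tool_rot: [3.141, 0.0, 3.084]
contact_force: [-0.4, 0.1, -0.7]
opening: 0.0919
grip_force: 0.0
```

Request:
{"api": "jog_arm", "payload": {"plan": [[0, 0.45, 0, 0, 1], [0, 0.914, 0, 0, 1], [0, 0.914, 0, 0, 1]]}}

```text
time: 21.15
tool_pos: [0.4594, 0.1161, 0.1475]
tool_rot: [3.141, 0.001, 3.083]
contact_force: [0.8, -1.3, -0.6]
opening: 0.0916
grip_force: 0.0
```

Request:
{"api": "jog_arm", "payload": {"plan": [[0, 0.45, 0, 0, 1], [0, 0.914, 0, 0, 1], [0, 0.914, 0, 0, 1]]}}

```text
time: 21.45
tool_pos: [0.4596, 0.1889, 0.1474]
tool_rot: [3.141, 0.001, 3.083]
contact_force: [0.4, 0.4, 0.4]
opening: 0.0919
grip_force: 0.0
```

Request:
{"api": "jog_arm", "payload": {"plan": [[0, 0.45, 0, 0, 1], [0, 0.914, 0, 0, 1], [0, 0.914, 0, 0, 1]]}}

```text
time: 21.75
tool_pos: [0.4597, 0.2618, 0.1474]
tool_rot: [3.141, 0.001, 3.083]
contact_force: [-0.4, 1.1, -0.4]
opening: 0.092
grip_force: 0.0
```

Request:
{"api": "jog_arm", "payload": {"plan": [[0, 0.45, 0, 0, 1], [0, 0.914, 0, 0, 1], [0, 0.914, 0, 0, 1]]}}

```text
time: 22.05
tool_pos: [0.4597, 0.3347, 0.1473]
tool_rot: [3.141, 0.001, 3.082]
contact_force: [0.2, 0.1, -0.2]
opening: 0.0917
grip_force: 0.0
```

Request:
{"api": "jog_arm", "payload": {"plan": [[0, 0.45, 0, 0, 1], [0, 0.914, 0, 0, 1], [0, 0.914, 0, 0, 1], [0, 0.914, 0, 0, 1], [0, 0.914, 0, 0, 1]]}}

```text
time: 22.55
tool_pos: [0.4594, 0.4042, 0.1473]
tool_rot: [-3.14, -0.0, 3.079]
contact_force: [0.7, -0.3, -0.2]
opening: 0.0917
grip_force: 0.0
```

Request:
{"api": "jog_arm", "payload": {"plan": [[0, 0, -0.4, 0, 1], [0, 0, -0.8, 0, 1], [0, 0, -0.8, 0, 1]]}}

```text
time: 22.85
tool_pos: [0.4569, 0.403, 0.0796]
tool_rot: [-3.136, -0.007, 3.079]
contact_force: [-0.4, 0.2, -0.7]
opening: 0.0919
grip_force: 0.0
```

Request:
{"api": "jog_arm", "payload": {"plan": [[0, 0, -0.4, 0, 1], [0, 0, -0.8, 0, 1], [0, 0, -0.8, 0, 1], [0, 0, -0.8, 0, 1]]}}

```text
time: 23.25
tool_pos: [0.4595, 0.4061, 0.021]
tool_rot: [3.141, 0.001, 3.079]
contact_force: [-0.2, 0.2, 0.9]
opening: 0.0918
grip_force: 0.0
```

Request:
{"api": "jog_arm", "payload": {"plan": [[0, 0, 0, 0, 0.1], [0, 0, 0, 0, -0.3], [0, 0, 0, 0, -0.6], [0, 0, 0, 0, -0.6], [0, 0, 0, 0, -0.6], [0, 0, 0, 0, -0.6], [0, 0, 0, 0, -0.6], [0, 0, 0, 0, -0.6]]}}

```text
time: 24.05
tool_pos: [0.459, 0.4086, 0.0206]
tool_rot: [3.138, 0.002, 3.08]
contact_force: [-2.0, 6.6, 3.6]
opening: 0.052
grip_force: 60.0
```

Request:
{"api": "jog_arm", "payload": {"plan": [[0, 0, 0.1, 0, -0.6], [0, 0, 0.3, 0, -0.6], [0, 0, 0.6, 0, -0.6], [0, 0, 0.9, 0, -0.6], [0, 0, 1, 0, -0.6], [0, 0, 1, 0, -0.6], [0, 0, 1, 0, -0.6]]}}

```text
time: 24.75
tool_pos: [0.4581, 0.4059, 0.0984]
tool_rot: [-3.14, -0.002, 3.08]
contact_force: [-0.3, 0.0, -3.6]
opening: 0.0519
grip_force: 60.0
```

```bash
python3 - <<'E'
from h import *
r=readout.observe();print(r["time"],r["tool_pos"],r["tool_rot"],r["contact_force"],r["torque"],r["opening"])
E
```

```text
24.75 [0.45810047 0.40587463 0.09838128] [-3.14030850e+00 -1.61994043e-03  3.08007041e+00] [-3.26473530e-01  2.27798706e-03 -3.58866086e+00] [ 0.02274728  0.13488353 -0.02717039] 0.05192122512246273
```

Request:
{"api": "jog_arm", "payload": {"plan": [[-0.1, -0.2, 0.15, 0, -0.6], [-0.2, -0.5, 0.27, 0.035, -0.6], [-0.29, -0.914, 0.27, 0.069, -0.6], [-0.29, -0.914, 0.27, 0.069, -0.6]]}}

```text
time: 25.15
tool_pos: [0.4335, 0.3297, 0.1196]
tool_rot: [-3.138, -0.005, -3.095]
contact_force: [-0.4, -0.1, -1.7]
opening: 0.052
grip_force: 60.0
```

Request:
{"api": "jog_arm", "payload": {"plan": [[0, -0.45, 0, 0, -0.6], [0, -0.914, 0, 0, -0.6], [0, -0.914, 0, 0, -0.6]]}}

```text
time: 25.45
tool_pos: [0.4345, 0.2568, 0.1197]
tool_rot: [-3.139, -0.004, -3.098]
contact_force: [1.2, 0.3, -3.3]
opening: 0.0522
grip_force: 60.0
```

Request:
{"api": "jog_arm", "payload": {"plan": [[0, -0.45, 0, 0, -0.6], [0, -0.914, 0, 0, -0.6], [0, -0.914, 0, 0, -0.6]]}}

```text
time: 25.75
tool_pos: [0.4349, 0.1843, 0.1201]
tool_rot: [-3.14, -0.003, -3.098]
contact_force: [-0.3, 0.8, -2.5]
opening: 0.0519
grip_force: 60.0
```

Request:
{"api": "jog_arm", "payload": {"plan": [[0, -0.45, 0, 0, -0.6], [0, -0.914, 0, 0, -0.6], [0, -0.914, 0, 0, -0.6]]}}

```text
time: 26.05
tool_pos: [0.4354, 0.1116, 0.1204]
tool_rot: [-3.141, -0.002, -3.098]
contact_force: [0.2, -0.3, -2.9]
opening: 0.0521
grip_force: 60.0
```

Request:
{"api": "jog_arm", "payload": {"plan": [[0, -0.45, 0, 0, -0.6], [0, -0.914, 0, 0, -0.6], [0, -0.914, 0, 0, -0.6]]}}

```text
time: 26.35
tool_pos: [0.436, 0.0387, 0.1206]
tool_rot: [-3.141, -0.001, -3.098]
contact_force: [-0.3, 0.8, -1.7]
opening: 0.0521
grip_force: 60.0
```

Request:
{"api": "jog_arm", "payload": {"plan": [[0, -0.45, 0, 0, -0.6], [0, -0.914, 0, 0, -0.6], [0, -0.914, 0, 0, -0.6]]}}

```text
time: 26.65
tool_pos: [0.4364, -0.0342, 0.1208]
tool_rot: [-3.141, 0.0, -3.098]
contact_force: [-0.1, 0.3, -1.9]
opening: 0.0521
grip_force: 60.0
```

Request:
{"api": "jog_arm", "payload": {"plan": [[0, -0.3, 0, 0, -0.6], [0, -0.6, 0, 0, -0.6], [0, -0.914, 0, 0, -0.6], [0, -0.914, 0, 0, -0.6], [0, -0.914, 0, 0, -0.6]]}}

```text
time: 27.15
tool_pos: [0.4357, -0.1043, 0.1207]
tool_rot: [3.14, -0.001, -3.095]
contact_force: [-0.5, 0.8, -2.9]
opening: 0.052
grip_force: 60.0
```

```bash
python3 - <<'E'
from h import *
import cv2
s=cams.read_camera("side");cv2.imwrite("pics/s9.png",s);b=cv2.imread("pics/s6.png")
r=readout.observe();p=r["tool_pos"];print(r["time"],p,r["tool_rot"],r["contact_force"],r["torque"])
print(np.abs(s[190:260,240:300].astype(int)-b[190:260,240:300]).max(2).__gt__(40).sum())
print("s9",s[231,255:280].mean(1).astype(int),s[215:245,266].mean(1).astype(int));print("s6",b[231,255:280].mean(1).astype(int),b[215:245,266].mean(1).astype(int))
E
```

```text
27.2 [ 0.43562954 -0.1039831   0.12074361] [ 3.14044117e+00 -7.66617259e-04 -3.09432250e+00] [ 0.54862255  0.71179844 -2.60937154] [ 0.01887786  0.20316748 -0.03189728]
65
s9 [174 174 174 173 172 173 174 173 174 174 173 174 171 170 169 170 171 168
 177 175 177 178 183 183 181] [115 115 116 116 115 116 115 116 135 202 211 214 209 201 192 184 174 164
 152 141 129 121 116 113 108  98  94 102 116 116]
s6 [166 166 166 166 166 166 167 166 166 166 165 166 165 164 161 162 162 161
 176 175 177 178 183 183 181] [115 116 116 117 117 115 117 130 185 209 213 209 202 194 186 175 166 154
 142 131 123 117 112 108 100  97 102 116 116 115]
```

The pose matches the previous tall can's, level and with the same end pixel. Inserting it.

Request:
{"api": "jog_arm", "payload": {"plan": [[0.3, 0, 0, 0, -0.6], [0.6, 0, 0, 0, -0.6], [0.95, 0, 0, 0, -0.6], [0.95, 0, 0, 0, -0.6]]}}

```text
time: 27.6
tool_pos: [0.5147, -0.1039, 0.1211]
tool_rot: [-3.141, 0.003, -3.093]
contact_force: [0.3, 0.1, -2.7]
opening: 0.0519
grip_force: 60.0
```

Request:
{"api": "jog_arm", "payload": {"plan": [[0.2, 0, 0, 0, -0.6], [0.4, 0, 0, 0, -0.6], [0.6, 0, 0, 0, -0.6], [0.8, 0, 0, 0, -0.6], [0.94, 0, 0, 0, -0.6], [0.94, 0, 0, 0, -0.6], [0.94, 0, 0, 0, -0.6]]}}

```text
time: 28.3
tool_pos: [0.5858, -0.1042, 0.1206]
tool_rot: [3.141, -0.002, -3.094]
contact_force: [0.1, 0.3, -2.9]
opening: 0.0518
grip_force: 60.0
```

Request:
{"api": "jog_arm", "payload": {"plan": [[0, 0, -0.15, 0, -0.6], [0, 0, -0.3, 0, -0.6], [0, 0, -0.45, 0, -0.6], [0, 0, -0.5, 0, -0.6], [0, 0, -0.5, 0, -0.6], [0, 0, -0.5, 0, -0.6]]}}

```text
time: 28.9
tool_pos: [0.5869, -0.1055, 0.0812]
tool_rot: [3.142, 0.0, -3.095]
contact_force: [0.4, 0.2, -3.0]
opening: 0.0523
grip_force: 60.0
```

Request:
{"api": "jog_arm", "payload": {"plan": [[0, 0, -0.04, 0, -0.6], [0, 0, -0.08, 0, -0.6], [0, 0, -0.12, 0, -0.6], [0, 0, -0.13, 0, -0.6], [0, 0, -0.13, 0, -0.6]]}}

```text
time: 29.4
tool_pos: [0.5866, -0.1054, 0.0706]
tool_rot: [3.141, -0.0, -3.095]
contact_force: [-0.5, 0.4, -3.0]
opening: 0.0521
grip_force: 60.0
```

Request:
{"api": "jog_arm", "payload": {"plan": [[0, 0, -0.02, 0, -0.6], [0, 0, -0.03, 0, -0.6], [0, 0, -0.03, 0, -0.6]]}}

```text
time: 29.7
tool_pos: [0.587, -0.1055, 0.0697]
tool_rot: [-3.141, 0.001, -3.095]
contact_force: [-3.2, 1.2, 5.8]
opening: 0.0519
grip_force: 60.0
```

Request:
{"api": "jog_arm", "payload": {"plan": [[0, 0, 0, 0, 1], [0, 0, 0, 0, 1], [0, 0, 0.5, 0, 1], [0, 0, 1, 0, 1], [0, 0, 1, 0, 1], [0, 0, 1, 0, 1]]}}

```text
time: 30.3
tool_pos: [0.5873, -0.1056, 0.1493]
tool_rot: [-3.141, 0.002, -3.095]
contact_force: [-0.3, -0.4, -0.8]
opening: 0.0913
grip_force: 0.0
```

Request:
{"api": "jog_arm", "payload": {"plan": [[-0.3, 0, 0, 0, 1], [-0.7, 0, 0, 0, 1], [-1, 0, 0, 0, 1], [-1, 0, 0, 0, 1], [-1, 0, 0, 0, 1]]}}

```text
time: 30.8
tool_pos: [0.5066, -0.1054, 0.1477]
tool_rot: [3.141, -0.001, -3.095]
contact_force: [0.4, -0.5, 0.5]
opening: 0.0918
grip_force: 0.0
```

Request:
{"api": "jog_arm", "payload": {"plan": [[-0.6, 0.4, 0.4, 0, 1], [-1, 1, 0.6, 0, 1], [-1, 1, 0.6, 0, 1], [-1, 1, 0.6, 0, 1], [-1, 1, 0.6, 0, 1]]}}

```text
time: 31.3
tool_pos: [0.4279, -0.0254, 0.1964]
tool_rot: [-3.141, 0.001, -3.093]
contact_force: [1.2, -0.6, -0.5]
opening: 0.0917
grip_force: 0.0
```

```bash
python3 - <<'E'
from h import *
import cv2
t=cams.read_camera("top");s=cams.read_camera("side")
a=cv2.resize(t[70:200,245:420],None,fx=2.3,fy=2.3,interpolation=cv2.INTER_CUBIC)
d=cv2.resize(t[200:290,245:445],None,fx=2,fy=2)
b=cv2.resize(s[165:345,260:380],None,fx=3.3,fy=3.3,interpolation=cv2.INTER_CUBIC)
o=np.zeros((600,800,3),np.uint8);o[:a.shape[0],:a.shape[1]]=a;o[310:310+d.shape[0],:d.shape[1]]=d;o[:b.shape[0],404:800]=b;cv2.imwrite("pics/c10.png",o)
r=readout.observe();print(r["time"],r["tool_pos"],r["contact_force"])
E
```

```text
31.4 [ 0.42772785 -0.0259805   0.19585856] [ 0.87916086 -1.05353039 -0.37047164]
```

View pics/c10.png

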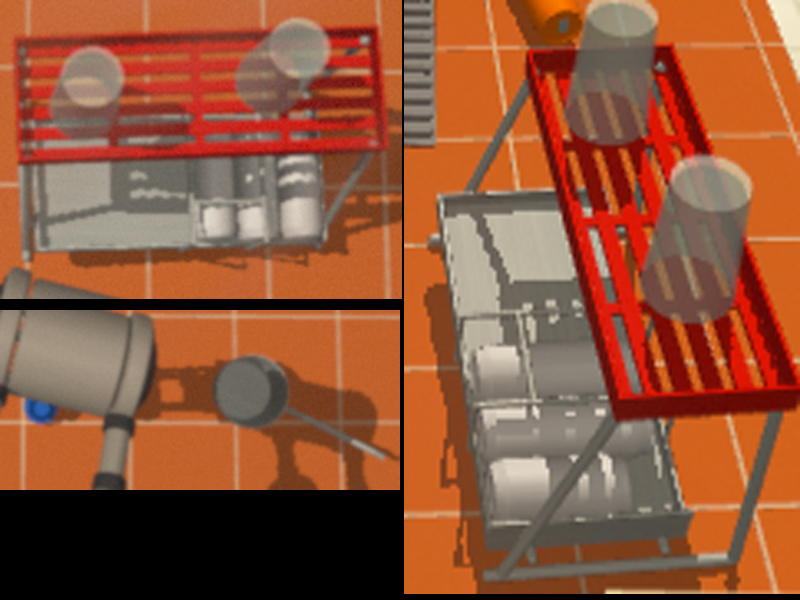

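Request:
{"api": "jog_arm", "payload": {"plan": [[0, 0, 0, 0, 1], [0, 0, 0, 0, 1], [0, 0, 0, 0, 1], [0, 0, 0, 0, 1], [0, 0, 0, 0, 1], [0, 0, 0, 0, 1], [0, 0, 0, 0, 1], [0, 0, 0, 0, 1]]}}

```text
time: 32.2
tool_pos: [0.4268, -0.0254, 0.1964]
tool_rot: [3.142, 0.0, -3.095]
contact_force: [-0.2, 0.4, 0.7]
opening: 0.0921
grip_force: 0.0
```

```bash
python3 - <<'E'
from h import *
import cv2
s=cams.read_camera("side")
q=[.63464,-.17687,.0453];c,sn=np.cos(q[2]),np.sin(q[2])
def w(x,y,z):return [q[0]+c*x/1e3-sn*y/1e3,q[1]+sn*x/1e3+c*y/1e3,z/1e3]
ys=list(range(20,-175,-6));print(ys)
for x in(-62,-50,-38,-26,-14):
    print(x,[int(s[tuple(np.round(proj("side",w(x,y,57+(y-90)*.105+53))).astype(int)[::-1])].mean()) for y in ys])
b=cv2.imread("pics/c10.png")[0:594,404:800]
n=cv2.resize(s[165:345,260:380],None,fx=3.3,fy=3.3,interpolation=cv2.INTER_CUBIC)
print("changed px",(np.abs(n.astype(int)-b).max(2)>40).sum())
# predicted crop rows of can-top lines at rack x=-50
for y in(-144,-91,-38): print(y,(proj("side",w(-50,y,57+(y-90)*.105+53))-[260,165])*3.3)
E
```

```text
[20, 14, 8, 2, -4, -10, -16, -22, -28, -34, -40, -46, -52, -58, -64, -70, -76, -82, -88, -94, -100, -106, -112, -118, -124, -130, -136, -142, -148, -154, -160, -166, -172]
-62 [175, 175, 172, 129, 174, 172, 172, 174, 182, 203, 194, 181, 170, 147, 127, 119, 112, 151, 210, 191, 131, 133, 147, 132, 115, 126, 205, 208, 188, 171, 154, 137, 116]
-50 [175, 174, 173, 117, 173, 174, 175, 173, 131, 211, 203, 184, 166, 142, 127, 118, 119, 129, 211, 192, 131, 133, 146, 129, 114, 118, 207, 210, 201, 169, 150, 136, 118]
-38 [102, 100, 111, 104, 101, 102, 101, 101, 104, 116, 203, 128, 131, 131, 128, 122, 111, 160, 100, 121, 129, 133, 143, 123, 112, 153, 207, 209, 199, 178, 149, 130, 94]
-26 [101, 114, 177, 160, 177, 175, 102, 172, 107, 119, 122, 127, 132, 129, 126, 121, 108, 164, 117, 122, 130, 133, 133, 127, 116, 106, 110, 118, 125, 123, 91, 90, 105]
-14 [100, 101, 100, 107, 101, 101, 101, 99, 94, 114, 123, 125, 131, 131, 127, 119, 107, 104, 118, 124, 132, 134, 134, 125, 115, 104, 106, 109, 94, 83, 126, 125, 120]
changed px 0
-144 [118.38130087 472.01234106]
-91 [108.03681002 411.3187041 ]
-38 [ 98.30340505 354.21651145]
```

The three cans are equally spaced about 53 mm apart, square, and no pixels changed after a further 0.8 s. Bystanders in view look undisturbed. Handing in.

```bash
python3 -c "
from cell import ticket
print(ticket.hand_in())"
```

```text
the job is handed in; nothing more can be done
None
```

All three cans are in the dispenser, short can first, then the two tall ones, lined up square against the stop with the bystanders untouched, and the job was handed in at about 32 s.

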